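# Sweep the brass insert down its lane into the jig's recess

## Robot

A 7-joint arm with a two-finger parallel gripper is mounted at the origin on the work surface. World frame = base frame: x ahead of the robot, y to its left, z up, the work surface at z = 0. Lengths are in m, angles in rad, forces in N, time in s.
With the tool pointing down it reaches from about 0.375 to 0.925 m from the base axis. Payload 3.1 kg.
Tool frame: the origin (TCP) lies midway between the tips of the shut fingers; the grasp point (between the pads) lies 19 mm behind it; z points along the fingers, y is the line along which they close (so a half turn about z gives the same grasp; the last joint's range is limited). The gripper opens to 85 mm and grips with 20 to 120 N. Pads are 22 mm wide; open, the fingers measure 114 mm over their backs; the gripper's body (76 mm by 85 mm) begins 54 mm behind the grasp point. The pads swing forward as they close: fully open they stand 13 mm farther back than shut.
Start: joints at [-1.439, 0.383, 0.044, 1.598, -0.018, 1.161, -0.05], TCP at [0.148, 0.633, 0.231] pointing down, gripper open.
Joint ranges: [-2.61, 2.61], [-0.41, 2.15], [-1.48, 1.57], [0, 2.5], [-1.57, 4.71], [0.05, 1.97], [-2.85, 2.85]. Speed limits (rad/s): [2.79, 2.79, 3.14, 3.14, 3.14, 3.14, 3.14].

## Interface

Orientations are given as a rotation vector (axis times angle).
In Python, from cell import * gives the robot as it stands. The module is installed in compiled form; this text tells all that it offers.
- The arm moves only by the tool apply_moves, never from a script. Its argument "targets" is a list of rows, each a list of 2 entries, a list of its own where there are three numbers: the shift along the world's x, y, z in units of 40 mm (1.0 is 40 mm), then the turn about the world's z in units of 5 degrees (1.0 is 5 degrees). A call has exactly 8 rows; each row shifts and turns the commanded pose from where the row before left it; what a row does not reach is not made up. A row lasts 1/10 s, in which the tool goes at most 50 mm and 8.59 degrees, less where a joint would pass 70% of its speed; a pose out of reach is approached as far as the arm can. A call is refused whole if a number of a shift passes 1 or a number of a turn 1, either way. A call with a gripper value outside its range is refused whole. "fingers" is the closure, from 0 (fully open) to 1 (shut), set as the call begins (left out, the last holds). The fingers move at their own pace and stop on an object; "squeeze" is the grip in N (left out, the last holds). Time passes only in rows, so rows that do not move let the fingers close, or fill a call up. It gives the time, the measured TCP pose, the force, the opening and the grip force at its end, in the units of the state.
- get_obs(): the state, without advancing time (a new reading comes with each control period).
- capture(name): name is "scene" or "top" or "wrist"; returns (picture, depth): 384x512x3 uint8, blue, green, red; 384x512 float32, m along the optical axis (not along the pixel's ray), 0 where there is no reading.
- camera_model(name): a dict with "vfov" (degrees; the focal length in pixels is half the picture's height over the tangent of half this angle, whatever the lens; pixels are square), "cx", "cy" (the principal point, pixels), "world_from_camera" (4x4, takes a point from camera to world coordinates). Camera axes: x right, y down, z forward; pixel columns grow to the right and rows downward; lengths in m; the calibration is good to about 2 mm. A picture is of the moment at which its call begins: read the wrist's pose just before it. camera_model takes no time and is no camera call; for the wrist camera it gives the pose at the moment of the call.
- job_done(): hands the job in; it is judged then, once.
The state is a dict: "clock": time; "joint_pos": joint angles; "dq": joint speeds; "joint_efforts": joint torques, N m; "tcp_pos": TCP position; "orientation": TCP orientation; "wrist_force": force on the tool from outside, world axes, zero at the start; "ft_torque": the same for the moment, N m; "gripper_width": finger opening in m; "finger_force": force on a finger pad.
Only numpy, scipy, OpenCV 4.12 (cv2) and the standard library are available. Lean on these libraries where they do the work, as an engineer would, in place of code of your own. Each camera call takes 0.05 s, during which the arm holds its last target. There are 200 camera calls.

## Task

On the two-lane jig bolted to the bench, push the brass insert along its lane, towards the green bridge, until it drops off the end of the lane and lies flat at the bottom of the recess there. Keep it sliding, do not lift it off the jig, and leave the steel insert in the other lane where it is.

Things in the scene. Friction and masses are not known exactly. Their poses are not given: they have to be found in the camera images.
- jig: Dark steel jig plate fixed to the bench, 252 x 142 mm (x, y). Origin: centre of its underside, on the bench; z up, x along the lanes towards the green bridge, away from the robot. Two 56 mm wide lanes centred at y = +33 and -33 mm, floor at z = 26 mm from x = -126 to +50 mm. Grey rails 10 mm wide beside the lanes, tops at z = 33 mm. Bridge over x = +94 to +126 mm, underside z = 52, top z = 62 mm (screws 67).
- drop (a point): Point on the jig's middle line (y = 0) at x = +50 mm, z = 26 mm, same axes: here both lane floors end in a sharp 16 mm drop into a recess as wide as the lane, equally dark. The recess runs 64 mm further to the grey end wall; its floor is at jig z = 10 mm, and the bridge shades its far 20 mm.
- brass_insert: Yellow brass block 50 x 50 x 22 mm, 0.3 to 0.65 kg, two black dots on top; origin at the centre of its underside, z up. Loose in either lane, square to it within 2 degrees, 3 mm play each side; a few newtons slide it. It tips in past half way but lies flat only once its rear edge is past the drop. Its top is then 6 mm above the lane floor: fingertips kept 10 mm above the lane clear it and the rails.
- steel_insert: Grey steel block of the same size, 50 x 50 x 22 mm, two black dots on top, lying in the other lane; origin at the centre of its underside. To be left alone.

How it is judged:
At the end, for the whole second after the job is handed in: The brass insert lies flat (within 7 degrees) and at rest on the floor of the recess at the end of its lane: its origin is between x = +65 and +99 mm, within 70 mm of the middle line and less than 15 mm above the origin of the jig. The steel insert is within 12 mm of where it lay (x of brass_insert in the frame of jig between 0.065 and 0.099 m and y of brass_insert in the frame of jig between -0.07 and 0.07 m and z of brass_insert in the frame of jig between 0.004 and 0.015 m and angle between brass_insert's own z axis and vertical below 0.12 rad and linear speed of brass_insert below 0.02 m/s and distance of steel_insert from where it was at the start of the episode below 0.012 m); the robot touches nothing.
It fails at once if the brass insert is lifted off the jig (its origin more than 41 mm above the jig's origin, 15 mm above the lane floor) (z of brass_insert in the frame of jig above 0.041 m).
It fails at once if the steel insert is moved by more than 12 mm (distance of steel_insert from where it was at the start of the episode above 0.012 m).
It also fails if it takes over 35 s, if anything falls off the work surface, if the arm or the gripper's body presses on something with over 40 N, if the wrist force passes 120 N, or if a joint passes its speed limit or range.

## Working session

There is one attempt and no reset: what is moved stays moved. The work goes in short steps, Python scripts to look and compute and a tool call to move; the robot and the scene stay as the last step left them, time stands still between calls to the robot, and variables do not carry over. Pictures are saved under pics/ and viewed, at most 10 in all, crops included, and the job is handed in when it is done.

Besides the shell and the picture viewer there is one more tool, called in YAML: its name, and indented under it one key for each argument. apply_moves: Moves the arm, as the interface text tells. Its arguments: {"type":"object","properties":{"targets":{"type":"array"},"fingers":{"type":"number"},"squeeze":{"type":"number"}},"required":["targets"]}

```bash
mkdir -p pics
python3 - <<'E'
from cell import *
import cv2,numpy as np
o=get_obs();print(o)
for n in("scene","top"):
    p,d=capture(n);cv2.imwrite(f"pics/{n}0.png",p);np.save(f"pics/{n}0.npy",d);m=camera_model(n);print(n,m);np.save(f"pics/{n}0_m.npy",m,allow_pickle=True)
E
```

```text
{'clock': 0.0, 'joint_pos': array([-1.43881068,  0.38384232,  0.04380803,  1.59959144, -0.01790694,
        1.16122936, -0.04991977]), 'dq': array([ 0.00148529, -0.00197061, -0.00074077, -0.00035813, -0.00150494,
       -0.00110964, -0.00094704]), 'joint_efforts': array([ 8.21996082e-05, -4.33464289e+01,  1.02420107e+00, -2.49508524e+01,
        1.05309044e-02,  1.14077108e-02, -4.47019147e-06]), 'tcp_pos': array([0.14781966, 0.63198094, 0.22987396]), 'orientation': array([-0.36000562, -3.12071393,  0.00419763]), 'wrist_force': array([0.50032212, 0.37840123, 0.10618812]), 'ft_torque': array([0.01175415, 0.02830719, 0.00986244]), 'finger_force': 0.0, 'gripper_width': 0.08537405413350822}
scene {'vfov': 46.90166886516917, 'cx': 257.0268676283348, 'cy': 187.9915239654558, 'world_from_camera': array([[ 0.48120014,  0.68589544, -0.54588815,  0.93762369],
       [ 0.87644658, -0.38849144,  0.28445701, -0.15415961],
       [-0.01696511, -0.61532255, -0.78809285,  0.56314067],
       [ 0.        ,  0.        ,  0.        ,  1.        ]])}
top {'vfov': 53.33405499796753, 'cx': 255.15218398085665, 'cy': 184.52598485141337, 'world_from_camera': array([[-0.1209888 , -0.96235655,  0.24337539,  0.43101903],
       [-0.99265192,  0.11680948, -0.03158657,  0.0527046 ],
       [ 0.00196899, -0.24540867, -0.96941772,  0.69953403],
       [ 0.        ,  0.        ,  0.        ,  1.        ]])}
```

View pics/scene0.png

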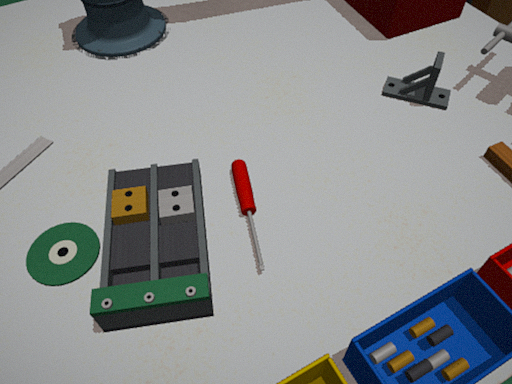

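View pics/top0.png

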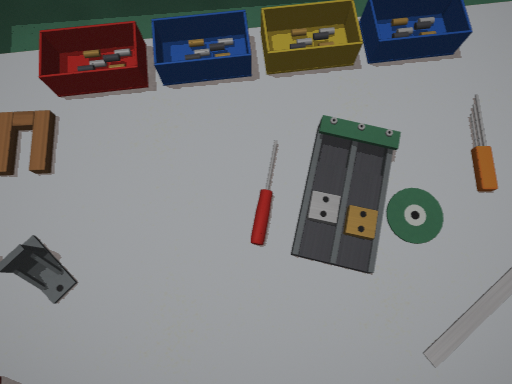

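Scene picture: the jig has its bridge at the bottom (screws near (107,303), (149,297), (191,290)). The brass is at (129,203), in the −y lane, and the steel is at (176,201). Top picture: screws at (390,132), (362,127), (334,121), brass dots at (363,214) and (361,229), steel dots at (326,199) and (323,213).

```bash
cat > h.py <<'E'
import numpy as np,cv2
def ray(m,uv):
    f=192/np.tan(np.radians(m["vfov"]/2));T=m["world_from_camera"]
    return T[:3,3],T[:3,:3]@np.array([(uv[0]-m["cx"])/f,(uv[1]-m["cy"])/f,1])
def tri(ms,uvs):
    A=[];b=[]
    for m,uv in zip(ms,uvs):
        o,r=ray(m,uv);r=r/np.linalg.norm(r);P=np.eye(3)-np.outer(r,r);A.append(P);b.append(P@o)
    x=np.linalg.lstsq(np.vstack(A),np.hstack(b),rcond=None)[0]
    return x,max(np.linalg.norm(a@x-c) for a,c in zip(A,b))
def onplane(m,uv,z):
    o,r=ray(m,uv);return o+r*(z-o[2])/r[2]
E
python3 - <<'E'
from h import *
ms=[np.load(f"pics/{n}0_m.npy",allow_pickle=True).item() for n in("scene","top")]
ds=[np.load(f"pics/{n}0.npy") for n in("scene","top")]
im=[cv2.imread(f"pics/{n}0.png") for n in("scene","top")]
def ref(k,uv,dark):
    u,v=uv;r=5;g=im[k][v-r:v+r+1,u-r:u+r+1].min(2 if not dark else 2).astype(float)
    if dark: g=im[k][v-r:v+r+1,u-r:u+r+1].max(2).astype(float); g=g.max()-g
    w=np.clip(g-.6*g.max(),0,None); Y,X=np.mgrid[-r:r+1,-r:r+1]
    w[np.hypot(X,Y)>4.5]=0
    return np.array([u+(w*X).sum()/w.sum(),v+(w*Y).sum()/w.sum()])
pts={"sR":((107,303),(390,132),0),"sM":((149,297),(362,127),0),"sL":((191,290),(334,121),0),
"bFar":((129,208),(363,214),1),"bNear":((128,194),(361,229),1),"tFar":((176,208),(326,199),1),"tNear":((175,194),(323,213),1)}
R={}
for k,(a,b,dk) in pts.items():
    uv=[ref(0,a,dk),ref(1,b,dk)];x,e=tri(ms,uv);R[k]=x
    dp=[]
    for i in(0,1):
        o,r=ray(ms[i],uv[i]);u,v=uv[i].round().astype(int);dp.append((o+r*ds[i][v,u]).round(4))
    print(k,uv[0].round(1),uv[1].round(1),x.round(4),round(e,4),dp)
d=R["sL"]-R["sR"];ang=np.arctan2(-d[0],d[1]);ex=np.array([np.cos(ang),np.sin(ang)]);ey=np.array([-ex[1],ex[0]])
c=(R["sL"]+R["sM"]+R["sR"])[:2]/3-ex*.110
print("yaw",np.degrees(ang),"jig",c)
for k in R: q=R[k][:2]-c;print(k,(q@ex).round(4),(q@ey).round(4))
E
```

```text
sR [106.8 302.7] [389.9 130.3] [ 0.6587 -0.2147  0.0697] 0.001 [array([ 0.6575, -0.2141,  0.0668]), array([ 0.6595, -0.2169,  0.0667])]
sM [148.7 296.8] [361.5 125.3] [ 0.6749 -0.1681  0.0673] 0.0005 [array([ 0.6757, -0.1676,  0.0684]), array([ 0.6745, -0.1684,  0.068 ])]
sL [190.8 290.2] [333.7 119.2] [ 0.6921 -0.1208  0.0681] 0.0006 [array([ 0.6911, -0.1201,  0.0656]), array([ 0.6931, -0.1222,  0.0653])]
bFar [128.  207.5] [362.8 213.7] [ 0.5206 -0.1466  0.0479] 0.0 [array([ 0.5217, -0.1467,  0.0493]), array([ 0.5207, -0.1469,  0.0471])]
bNear [128.2 193.3] [360.5 228.4] [ 0.4961 -0.138   0.0482] 0.0001 [array([ 0.4976, -0.1381,  0.0499]), array([ 0.4962, -0.1382,  0.0473])]
tFar [175.7 207.3] [325.2 198.9] [ 0.5542 -0.0866  0.0479] 0.0 [array([ 0.5551, -0.0868,  0.0492]), array([ 0.5544, -0.0868,  0.0469])]
tNear [174.5 193.1] [322.9 213.5] [ 0.5294 -0.0783  0.0479] 0.0 [array([ 0.5303, -0.0785,  0.049 ]), array([ 0.5293, -0.0782,  0.0484])]
yaw -19.617245868006943 jig [ 0.5715989  -0.13094447]
sR 0.1101 -0.0496
sM 0.1098 -0.0004
sL 0.1101 0.05
bFar -0.0428 -0.0319
bNear -0.0688 -0.032
tFar -0.0313 0.0359
tNear -0.0574 0.0354
```

apply_moves:
  targets:
    - [[0.8,-0.8,0],-0.16]
    - [[0.8,-0.8,0],-0.16]
    - [[0.8,-0.8,0],-0.16]
    - [[0.8,-0.8,0],-0.16]
    - [[0.8,-0.8,0],-0.16]
    - [[0.8,-0.8,0],-0.16]
    - [[0.8,-0.8,0],-0.16]
    - [[0.8,-0.8,0],-0.16]
  fingers: 1
  squeeze: 40

```text
clock: 0.9
tcp_pos: [0.4048, 0.3751, 0.2309]
orientation: [-0.534, -3.095, 0.001]
wrist_force: [-0.1, 0.7, -0.7]
gripper_width: -0.0001
finger_force: 0.0
```

apply_moves:
  targets:
    - [[0.2,-1,0],0]
    - [[0.2,-1,0],0]
    - [[0.2,-1,0],0]
    - [[0.2,-1,0],0]
    - [[0.2,-1,0],0]
    - [[0.2,-1,0],0]
    - [[0.2,-1,0],0]
    - [[0.2,-1,0],0]

```text
clock: 1.7
tcp_pos: [0.4676, 0.0552, 0.231]
orientation: [-0.533, -3.095, -0.0]
wrist_force: [0.1, 0.4, 0.1]
gripper_width: 0.0002
finger_force: 0.0
```

apply_moves:
  targets:
    - [[0,-1,0],0]
    - [[0,-1,0],0]
    - [[0,-1,0],0]
    - [[0,-1,0],0]
    - [[-0.12,-0.53,-0.5],0]
    - [[0,0,-1],0]
    - [[0,0,-1],0]
    - [[0,0,-0.5],0]

```text
clock: 2.5
tcp_pos: [0.4602, -0.1241, 0.108]
orientation: [-0.534, -3.09, 0.001]
wrist_force: [-0.4, 0.1, -0.6]
gripper_width: 0.0003
finger_force: 0.0
```

Run:
```python
from cell import *
import cv2,numpy as np
print(get_obs()["tcp_pos"],get_obs()["orientation"])
m=camera_model("wrist");p,d=capture("wrist");cv2.imwrite("pics/w1.png",p);np.save("pics/wrist1_m.npy",m,allow_pickle=True)
p,d=capture("top");cv2.imwrite("pics/t1.png",cv2.resize(p[90:290,230:430],None,fx=3,fy=3))
```

```text
[ 0.46024853 -0.1240722   0.10799556] [-5.34272517e-01 -3.09004192e+00  1.19153551e-03]
```

View pics/w1.png

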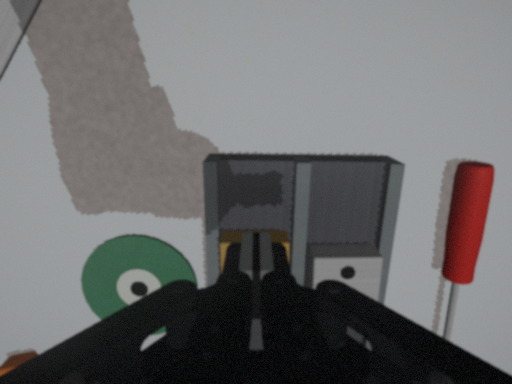

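Wrist picture: the lane's open end is at row 155. The brass shows behind the shut fingers, with its rear top edge at about (222..290, 230). The fingers are centred in its lane at column 256.

Run:
```python
from h import *
m=np.load("pics/wrist1_m.npy",allow_pickle=True).item()
a=np.radians(-19.6);ex=np.array([np.cos(a),np.sin(a)]);ey=np.array([-ex[1],ex[0]]);c=np.array([.5716,-.1309])
J=lambda p:(round((p[:2]-c)@ex,4),round((p[:2]-c)@ey,4))
for uv,z in(((222,230),.048),((290,230),.048),((209,156),.033),((395,160),.033),((303,160),.033)): print(uv,J(onplane(m,uv,z)))
print("tcp",J(np.array([.4602,-.1241])))
print("units per 10mm push",ex*.01/.04)
```

```text
(222, 230) (np.float64(-0.0911), np.float64(-0.0542))
(290, 230) (np.float64(-0.0911), np.float64(-0.0071))
(209, 156) (np.float64(-0.1401), np.float64(-0.0632))
(395, 160) (np.float64(-0.1373), np.float64(0.066))
(303, 160) (np.float64(-0.1373), np.float64(0.002))
tcp (np.float64(-0.1072), np.float64(-0.031))
units per 10mm push [ 0.23551436 -0.08386289]
```

apply_moves:
  targets:
    - [[-0.14,0.05,0],0]
    - [[0,0,-0.4],0]
    - [[0,0,-0.4],0]
    - [[0,0,-0.4],0]
    - [[0,0,-0.3],0]
    - [[0,0,-0.25],0]
    - [[0,0,0],0]
    - [[0,0,0],0]

```text
clock: 3.4
tcp_pos: [0.458, -0.1224, 0.0417]
orientation: [0.534, 3.095, 0.0]
wrist_force: [-0.1, 0.2, -0.0]
gripper_width: -0.0001
finger_force: 0.0
```

apply_moves:
  targets:
    - [[0,-0.05,-0.11],0]
    - [[0.12,-0.042,0],0]
    - [[0.12,-0.042,0],0]
    - [[0.12,-0.042,0],0]
    - [[0.12,-0.042,0],0]
    - [[0.12,-0.042,0],0]
    - [[0.12,-0.042,0],0]
    - [[0.12,-0.042,0],0]

```text
clock: 4.2
tcp_pos: [0.4913, -0.1362, 0.0365]
orientation: [-0.534, -3.096, 0.001]
wrist_force: [-1.5, 0.5, -1.7]
gripper_width: 0.0
finger_force: 0.8
```

Run:
```python
from cell import *
import cv2
print(get_obs()["wrist_force"])
p,d=capture("scene");a=cv2.resize(p[140:340,60:240],None,fx=2,fy=2)
q,d=capture("top");b=cv2.resize(q[90:290,230:430],None,fx=2,fy=2)
cv2.imwrite("pics/s2.png",cv2.hconcat([a,b]))
```

```text
[-1.45939518  0.4705859  -1.718968  ]
```

View pics/s2.png

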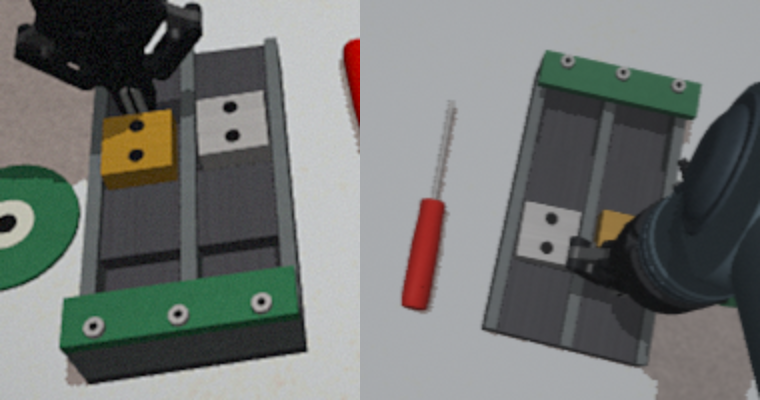

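The left half (scene) shows the shut fingertips at the brass's rear face. The brass dots have moved forward to full-frame pixels of about (128,203) and (128,217). The steel is unmoved. I'll measure the offset from fingers to block.

```bash
cat >> h.py <<'E'
a=np.radians(-19.6);ex=np.array([np.cos(a),np.sin(a)]);ey=np.array([-ex[1],ex[0]]);c=np.array([.5716,-.1309])
J=lambda p:(round(float((p[:2]-c)@ex),4),round(float((p[:2]-c)@ey),4))
E
python3 - <<'E'
from h import *
m=np.load("pics/scene0_m.npy",allow_pickle=True).item()
print(J(onplane(m,(128,193.3),.048)),[J(onplane(m,(60+136/2-.25,140+y/2-.25),.048)) for y in(126,155)],J(np.array([.4913,-.1362])))
E
```

```text
(-0.0689, -0.0324) [(-0.0514, -0.0324), (-0.0256, -0.032)] (-0.0739, -0.0319)
```

apply_moves:
  targets:
    - [[0.19,-0.068,0],0]
    - [[0.235,-0.084,0],0]
    - [[0.235,-0.084,0],0]
    - [[0.235,-0.084,0],0]
    - [[0.235,-0.084,0],0]
    - [[0.235,-0.084,0],0]
    - [[0.235,-0.084,0],0]
    - [[0.12,-0.042,0],0]

```text
clock: 5.1
tcp_pos: [0.5614, -0.1611, 0.0371]
orientation: [0.533, 3.095, -0.0]
wrist_force: [-2.9, 1.0, 1.0]
gripper_width: -0.0004
finger_force: 1.4
```

apply_moves:
  targets:
    - [[0.1,-0.035,0],0]
    - [[0.1,-0.035,0],0]
    - [[0.1,-0.035,0],0]
    - [[0.1,-0.035,0],0]
    - [[0.1,-0.035,0],0]
    - [[0.1,-0.035,0],0]
    - [[0.1,-0.035,0],0]
    - [[0,0,0],0]

```text
clock: 5.9
tcp_pos: [0.589, -0.1707, 0.0369]
orientation: [0.533, 3.095, -0.001]
wrist_force: [-1.5, -0.3, -0.0]
gripper_width: -0.0
finger_force: 0.6
```

Run:
```python
from cell import *
import cv2
from h import *
o=get_obs();print(J(o["tcp_pos"]),o["wrist_force"])
p,d=capture("scene");cv2.imwrite("pics/s3.png",cv2.resize(p[140:340,60:240],None,fx=3,fy=3))
```

```text
(0.0298, -0.0317) [-1.53065793 -0.25156185 -0.02095386]
```

View pics/s3.png

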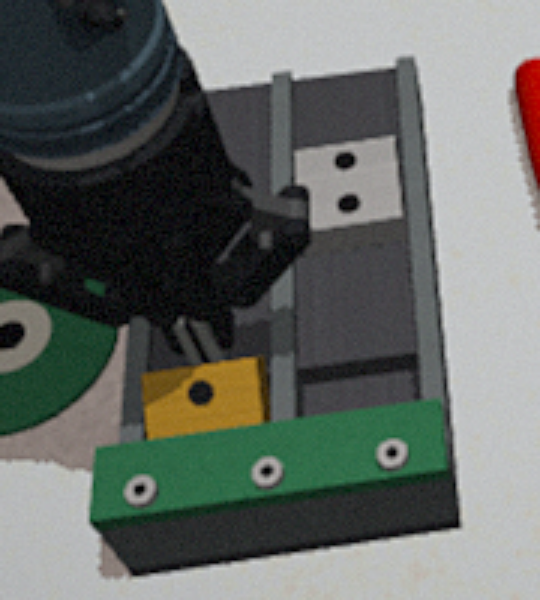

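The brass (visible dot at crop pixel (200,392)) is tipped into the recess with its rear still up on the lane edge, and the fingers are behind it. It needs about 17 mm more.

apply_moves:
  targets:
    - [[0.07,-0.025,0],0]
    - [[0.07,-0.025,0],0]
    - [[0.07,-0.025,0],0]
    - [[0.07,-0.025,0],0]
    - [[0.07,-0.025,0],0]
    - [[0.07,-0.025,0],0]
    - [[0,0,0],0]
    - [[0,0,0],0]

```text
clock: 6.75
tcp_pos: [0.6026, -0.1754, 0.0361]
orientation: [-0.533, -3.09, -0.002]
wrist_force: [-5.6, 2.5, 1.3]
gripper_width: 0.0001
finger_force: 3.1
```

Run:
```python
from cell import *
import cv2
from h import *
o=get_obs();print(J(o["tcp_pos"]),o["wrist_force"])
p,d=capture("scene");cv2.imwrite("pics/s4.png",cv2.resize(p[140:340,60:240],None,fx=3,fy=3))
```

```text
(0.0441, -0.0315) [-5.57579157  2.54207762  1.34245077]
```

View pics/s4.png

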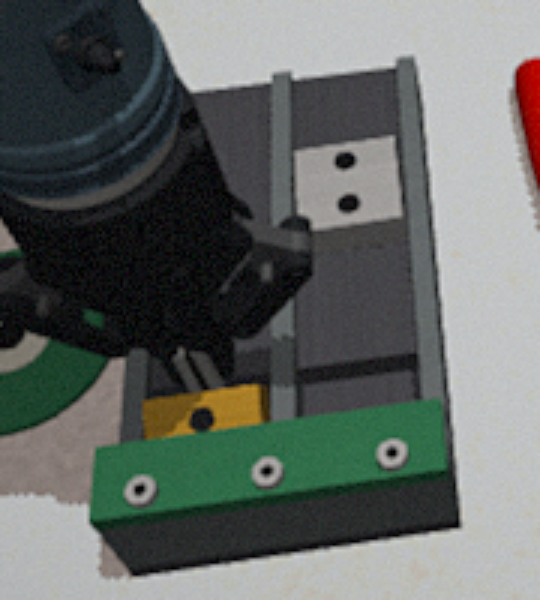

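The brass has moved further in, with its dot at crop (202,418). It still presses on the fingers with about 6 N, so its rear is probably still on the edge. I'll push about 5 mm more.

apply_moves:
  targets:
    - [[0.04,-0.014,0],0]
    - [[0.04,-0.014,0],0]
    - [[0.04,-0.014,0],0]
    - [[0.02,-0.007,0],0]
    - [[0,0,0],0]
    - [[0,0,0],0]
    - [[0,0,0],0]
    - [[0,0,0],0]

```text
clock: 7.6
tcp_pos: [0.6025, -0.1753, 0.0343]
orientation: [-0.531, -3.078, -0.007]
wrist_force: [-12.9, 4.9, 4.9]
gripper_width: 0.0002
finger_force: 7.3
```

Run:
```python
from cell import *
import cv2
from h import *
o=get_obs();print(J(o["tcp_pos"]),o["tcp_pos"],o["wrist_force"])
p,d=capture("scene");cv2.imwrite("pics/s5.png",cv2.resize(p[140:340,60:240],None,fx=3,fy=3))
```

```text
(0.044, -0.0314) [ 0.60252531 -0.17528982  0.03432128] [-12.8651547    4.88255824   4.85649557]
```

View pics/s5.png

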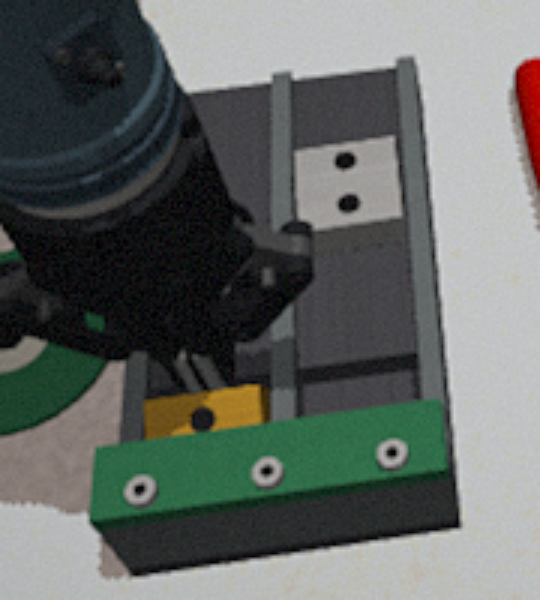

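The brass hasn't moved (dot still at crop (202,418)) while the push force rose to 13 N, so something is blocking it. I'll measure the block's tilt from the scene depth.

Run:
```python
from cell import *
from h import *
m=camera_model("scene");p,d=capture("scene")
h=cv2.cvtColor(p,cv2.COLOR_BGR2HSV)
M=((h[...,0]>12)&(h[...,0]<30)&(h[...,1]>130)&(h[...,2]>60))
M[:262]=0;M[292:]=0;M[:,:100]=0;M[:,155:]=0
f=192/np.tan(np.radians(m["vfov"]/2));T=m["world_from_camera"]
v,u=np.nonzero(M&(d>0));z=d[v,u]
P=np.stack([(u-m["cx"])/f*z,(v-m["cy"])/f*z,z],1)@T[:3,:3].T+T[:3,3]
X=np.c_[(P[:,:2]-c)@ex,(P[:,:2]-c)@ey,P[:,2]]
print(len(X))
for lo in np.arange(.04,.11,.004):
    s=X[(X[:,0]>=lo)&(X[:,0]<lo+.004)]
    if len(s):print(round(lo,3),len(s),np.median(s[:,2]).round(4),s[:,1].min().round(4),s[:,1].max().round(4))
for s0,s1 in((-.06,-.04),(-.04,-.02),(-.02,0)):
    s=X[(X[:,1]>s0)&(X[:,1]<s1)&(X[:,0]>.06)]
    print(s0,len(s),np.polyfit(s[:,0]-.075,s[:,2],1))
o=get_obs();print(o["wrist_force"],o["ft_torque"],o["tcp_pos"])
```

```text
497
0.056 31 0.0488 -0.0604 -0.0061
0.06 138 0.0485 -0.0604 -0.0059
0.064 133 0.0468 -0.0599 -0.0059
0.068 114 0.0449 -0.055 -0.0058
0.072 67 0.0436 -0.0549 -0.0064
0.08 1 0.0607 -0.0351 -0.0351
0.084 13 0.0626 -0.0427 -0.005
-0.06 157 [-0.26604835  0.04424854]
-0.04 153 [0.06901433 0.04766006]
-0.02 153 [0.26089337 0.04842563]
[-13.41619203   5.62350093   5.28728614] [1.06773061 2.80434074 0.06280852] [ 0.60256793 -0.17527308  0.03433703]
```

apply_moves:
  targets:
    - [[-0.2,0.07,0],0]
    - [[-0.3,0.11,0],0]
    - [[-0.3,0.11,0.2],0]
    - [[-0.4,0.14,0.6],0]
    - [[-0.4,0.14,0.6],0]
    - [[-0.7,0.25,0],0]
    - [[-0.7,0.25,0],0]
    - [[0,0,0],0]

```text
clock: 8.5
tcp_pos: [0.4878, -0.1349, 0.0929]
orientation: [-0.535, -3.095, -0.003]
wrist_force: [0.1, 0.7, -0.3]
gripper_width: -0.0002
finger_force: 0.0
```

```bash
cat > look.py <<'E'
from cell import *
from h import *
import sys
def cloud(n,box):
    m=camera_model(n);p,d=capture(n)
    h=cv2.cvtColor(p,cv2.COLOR_BGR2HSV)
    M=((h[...,0]>12)&(h[...,0]<30)&(h[...,1]>130)&(h[...,2]>50))
    B=np.zeros_like(M);B[box[0]:box[1],box[2]:box[3]]=1;M&=B
    f=192/np.tan(np.radians(m["vfov"]/2));T=m["world_from_camera"]
    v,u=np.nonzero(M&(d>0));z=d[v,u]
    P=np.stack([(u-m["cx"])/f*z,(v-m["cy"])/f*z,z],1)@T[:3,:3].T+T[:3,3]
    X=np.c_[(P[:,:2]-c)@ex,(P[:,:2]-c)@ey,P[:,2]]
    X=X[X[:,2]<.058]
    print(n,len(X))
    for lo in np.arange(.02,.11,.004):
        s=X[(X[:,0]>=lo)&(X[:,0]<lo+.004)]
        if len(s)>3:print(round(lo,3),len(s),np.median(s[:,2]).round(4),s[:,1].min().round(4),s[:,1].max().round(4))
    return p
o=get_obs();print(o["clock"],J(o["tcp_pos"]),o["tcp_pos"])
a=cloud("scene",(250,300,95,160))[140:340,60:240];b=cloud("top",(110,260,310,400))[100:260,290:430]
cv2.imwrite(sys.argv[1],cv2.hconcat([cv2.resize(a,(396,440)),cv2.resize(b,(385,440),interpolation=cv2.INTER_CUBIC)]))
E
python3 look.py pics/l1.png
```

```text
8.5 (-0.0776, -0.0318) [ 0.48778751 -0.13486437  0.09286047]
scene 536
0.044 36 0.0317 -0.06 -0.0076
0.048 97 0.0324 -0.0605 -0.0058
0.052 100 0.0323 -0.0601 -0.0063
0.056 86 0.0322 -0.0601 -0.0062
0.06 98 0.0323 -0.0552 -0.0063
0.064 101 0.0322 -0.0549 -0.0064
0.068 17 0.0323 -0.0536 -0.0078
top 677
0.044 101 0.0254 -0.0548 -0.0082
0.048 57 0.031 -0.0562 -0.0074
0.052 50 0.0308 -0.0556 -0.0077
0.056 43 0.0312 -0.0556 -0.0078
0.06 49 0.0309 -0.0566 -0.008
0.064 61 0.0309 -0.0559 -0.0076
0.068 51 0.0314 -0.0549 -0.0079
0.072 57 0.0308 -0.0567 -0.0081
0.076 56 0.0314 -0.0565 -0.0076
0.08 43 0.0311 -0.0551 -0.0081
0.084 42 0.0311 -0.0566 -0.0082
0.088 53 0.0308 -0.0559 -0.0084
0.092 14 0.0305 -0.0499 -0.0081
```

View pics/l1.png

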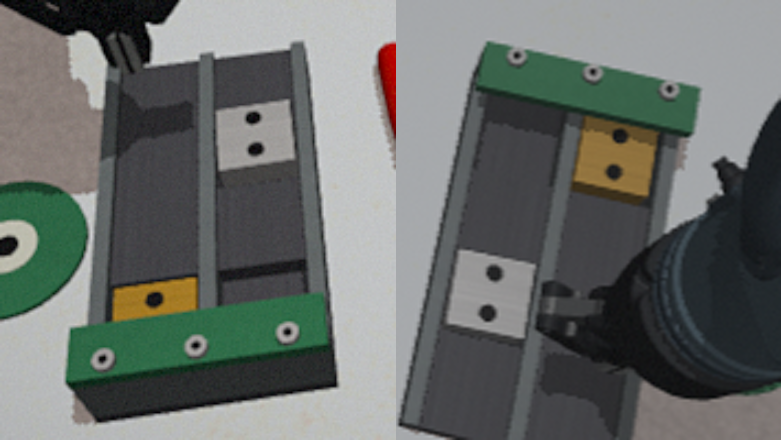

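The left half (scene) shows the brass at (155,300) in its recess. The right half (top) shows it at (616,155), lying square just before the bridge, with the steel unmoved at (490,293). Both views put the brass top level at z ≈ 31–32 mm over its whole length, so it dropped flat once the fingers backed off. The arm is clear of everything.

```bash
python3 -c "
from cell import *
print(job_done())"
```

```text
the job is handed in; nothing more can be done
None
```

The brass insert is lying flat at the bottom of its recess, the steel insert looked unmoved, the arm is clear, and the job is handed in; no verdict came back.

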